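# Stand the solvent bottles in their spill trays

### The arm

A 6-joint arm with a two-finger parallel gripper is mounted at the origin on the work surface. World frame = base frame: x ahead of the robot, y to its left, z up, the work surface at z = 0. Lengths are in mm, angles in degrees, forces in N, time in s.
With the tool pointing down it reaches from about 325 to 1000 mm from the base axis. Payload 5.1 kg.
Tool frame: the origin (TCP) lies at the very end of the fingers, on their centre line; the grasp point (between the pads) lies manip.grip_depth behind it (manip.grip_depth is the distance from the TCP to the grasp point, in mm); z points along the fingers, y is the line along which they close (so a half turn about z gives the same grasp; the last joint's range is limited). The gripper opens to 85 mm and grips with 20 to 120 N. Pads are 22 mm wide; open, the fingers measure 114 mm over their backs; the gripper's body (76 mm by 85 mm) begins 54 mm behind the grasp point. The pads swing forward as they close: fully open they stand 13 mm farther back than shut.
Start: joints at [60.928, 7.093, 94.555, -0, 78.352, -4.733], TCP at [267.909, 592.207, 231.322] pointing down, gripper open.
Joint ranges: [-149.61, 149.61], [-58.7, 133.49], [1.44, 155.28], [-77.14, 257.14], [18.33, 153.61], [-166.67, 166.67]. Speed limits (degrees/s): [147.25, 147.25, 180, 180, 180, 180].

### API

Orientations are given as [roll, pitch, yaw] about the fixed x, y, z axes, in that order (R = Rz(yaw) Ry(pitch) Rx(roll)).
In Python, from station import manip, planner, get_obs, cams, close_job gives the robot as it stands. The module is installed in compiled form; this text tells all that it offers. Calls block until the motion is done:
- manip.goto(position, orientation): joint-space move of the TCP to a pose.
- manip.servo_line(position, vel=150, rotation=None, threshold=None): straight line of the TCP; rotation=None keeps the orientation; vel is the mean speed in mm/s. With threshold (N) it stops when the force on the tool has changed by that much, and returns True; else False.
- manip.movej(angles): joint-space move.
- manip.gripper_open() and manip.close(): open the fingers fully, or close them until they stop; the grip force is fixed at half the most.
- manip.hold(seconds).
- planner.inverse_kinematics(position, orientation): joint angles nearest the present ones, or None.
- get_obs(): the state.
- cams.grab_frame(name): name is "scene" or "side" or "wrist"; returns a dict with "pixels" (400x640x3 uint8, red, green, blue), "camera_matrix" (3x3 intrinsics, pixels), "D" ([k1, k2, p1, p2, k3] as OpenCV has them; the pictures are not rectified), "R" (3x3) and "t" (3): a world point X has camera coordinates R X + t. Camera axes: x right, y down, z forward; pixel columns grow to the right and rows downward; lengths in mm; the calibration is good to about 2 mm. A picture is of the moment at which its call begins. There is no depth.
A pose or a line that the arm cannot do raises manip.Unreachable and nothing moves.
- close_job(): hands the job in; it is judged then, once.
The state is a dict: "clock": time; "joints": joint angles; "qvel": joint speeds; "tau": joint torques, N m; "ee_pos": TCP position; "tcp_rot": TCP orientation; "wrist_force": force on the tool from outside, world axes, zero at the start; "torque": the same for the moment, N m; "gripper_width": opening from 0.0 (shut) to 1.0 (fully open); "grasp_force": force on a finger pad.
Only numpy, scipy, OpenCV 4.12 (cv2) and the standard library are available. Lean on these libraries where they do the work, as an engineer would, in place of code of your own. Each camera call takes 0.05 s, during which the arm holds its last target. There are 200 camera calls.

### The job

Stand each of the four blue-capped amber solvent bottles in front of you upright in the white spill tray that matches the shape and size of its base, flat on the tray's floor and roughly in the middle. Set the bottles down, do not drop them or tip them over, and leave the beaker and the vial rack where they are.

Things in the scene. Friction and masses are not known exactly. Their poses are not given: they have to be found in the camera images.
- bottle_large_round: Amber glass bottle, round, 64 mm across, 125 mm tall. Its blue screw cap, on the z axis, is 34 mm across and forms the top 24 mm; below it a 12 mm neck 26 to 28 mm across, then the shoulder. Loose, upright; origin at the centre of its underside, z up. About 0.1 to 0.45 kg.
- bottle_small_round: Amber glass bottle, round, 40 mm across, 105 mm tall. Its blue screw cap, on the z axis, is 34 mm across and forms the top 24 mm; below it a 12 mm neck 26 to 28 mm across, then the shoulder. Loose, upright; origin at the centre of its underside, z up. About 0.1 to 0.45 kg.
- bottle_square: Amber glass bottle with a square body 54 x 54 mm (sides along its x and y), 120 mm tall. Its blue screw cap, on the z axis, is 34 mm across and forms the top 24 mm; below it a 12 mm neck 26 to 28 mm across, then the shoulder. Loose, upright; origin at the centre of its underside, z up. About 0.1 to 0.45 kg.
- bottle_oblong: Amber glass bottle with an oblong body, 76 mm along its x, 40 mm along its y, 115 mm tall. Its blue screw cap, on the z axis, is 34 mm across and forms the top 24 mm; below it a 12 mm neck 26 to 28 mm across, then the shoulder. Loose, upright; origin at the centre of its underside, z up. About 0.1 to 0.45 kg.
- tray_large_round: White plastic spill tray fixed to the bench; rim 14 mm high, 4 mm thick, inner floor 4 mm above the bench. Origin at the centre of its underside, z up. Round recess 82 mm across (outside 90 mm).
- tray_small_round: White plastic spill tray fixed to the bench; rim 14 mm high, 4 mm thick, inner floor 4 mm above the bench. Origin at the centre of its underside, z up. Round recess 58 mm across (outside 66 mm).
- tray_square: White plastic spill tray fixed to the bench; rim 14 mm high, 4 mm thick, inner floor 4 mm above the bench. Origin at the centre of its underside, z up. Square recess 72 x 72 mm (outside 80 x 80 mm), sides along its x and y.
- tray_oblong: White plastic spill tray fixed to the bench; rim 14 mm high, 4 mm thick, inner floor 4 mm above the bench. Origin at the centre of its underside, z up. Oblong recess, 94 mm along its x, 58 mm along its y (outside 102 x 66 mm).
- beaker: Clear glass beaker, empty, 68 mm across, 85 mm tall, loose; not to be moved. Origin at the centre of its underside.
- vial_rack: Grey block 88 (its x) x 56 (its y) mm holding fifteen small amber vials, 47 mm tall in all, loose; not to be moved. Origin at the centre of its underside.
Mind the look-alikes: they are no part of the job. What is shaped like the tray_square but purple is not meant.

How it is judged (in metres and radians):
At the end, for the whole second after the job is handed in: Each bottle stands upright (within 4 degrees) on the floor of its own tray (underside 1 to 8 mm above the tray's underside), centred within 14 mm, released and at rest (horizontal distance between bottle_large_round and tray_large_round below 0.014 m and z of bottle_large_round in the frame of tray_large_round between 0.001 and 0.008 m and angle between each of bottle_large_round, bottle_small_round, bottle_square, bottle_oblong's own z axis and vertical below 0.07 rad and linear speed of each of bottle_large_round, bottle_small_round, bottle_square, bottle_oblong below 0.02 m/s and contact force between the fingers and bottle_large_round below 0.1 N and horizontal distance between bottle_small_round and tray_small_round below 0.014 m and z of bottle_small_round in the frame of tray_small_round between 0.001 and 0.008 m and contact force between the fingers and bottle_small_round below 0.1 N and horizontal distance between bottle_square and tray_square below 0.014 m and z of bottle_square in the frame of tray_square between 0.001 and 0.008 m and contact force between the fingers and bottle_square below 0.1 N and horizontal distance between bottle_oblong and tray_oblong below 0.014 m and z of bottle_oblong in the frame of tray_oblong between 0.001 and 0.008 m and contact force between the fingers and bottle_oblong below 0.1 N); the robot touches nothing.
It fails at once if a bottle is tipped over (more than 40 degrees from upright) (angle between any of bottle_large_round, bottle_small_round, bottle_square, bottle_oblong's own z axis and vertical above 0.7 rad).
It fails at once if a bottle is dropped (falls free with its underside more than 35 mm above the bench) ((contact force between bottle_large_round and anything else below 0.005 N and height (world z) of bottle_large_round above 0.035 m) or (contact force between bottle_small_round and anything else below 0.005 N and height (world z) of bottle_small_round above 0.035 m) or (contact force between bottle_square and anything else below 0.005 N and height (world z) of bottle_square above 0.035 m) or (contact force between bottle_oblong and anything else below 0.005 N and height (world z) of bottle_oblong above 0.035 m)).
It fails at once if the beaker or the vial rack is shifted more than 30 mm or tipped (distance of any of beaker, vial_rack from where it was at the start of the episode above 0.03 m or angle between any of beaker, vial_rack's own z axis and vertical above 0.4 rad).
It also fails if it takes over 109 s, if anything falls off the work surface, if the arm or the gripper's body presses on something with over 40 N, if the wrist force passes 120 N, or if a joint passes its speed limit or range.

## Working session

There is one attempt and no reset: what is moved stays moved. The work goes in short steps, each a Python script; the robot and the scene stay as the last script left them, time stands still between calls to the robot, and variables do not carry over. Pictures are saved under pics/ and viewed, at most 14 in all, crops included, and the job is handed in when it is done.

```bash
mkdir -p pics; python3 - <<'E'
from station import manip, planner, get_obs, cams
import cv2
print(manip.grip_depth, get_obs())
for n in ("scene","side"):
    f=cams.grab_frame(n); cv2.imwrite(f"pics/{n}0.png",f["pixels"][:,:,::-1]); print(n,f["camera_matrix"],f["D"],f["R"],f["t"])
E
```

```text
18.700000000000003 {'clock': 0.0, 'joints': array([ 6.09287091e+01,  7.13530655e+00,  9.46346840e+01, -1.07499701e-03,
        7.83505163e+01, -4.73387734e+00]), 'qvel': array([-0.091166  , -0.01761402, -0.02089586,  0.05910157,  0.07543406,
        0.00189829]), 'tau': array([-1.87539910e-03, -4.23604774e+01, -3.65454841e+01, -2.70957216e-04,
        6.87819324e-03, -6.30835416e-06]), 'ee_pos': array([267.61778602, 591.68263067, 230.02634406]), 'tcp_rot': array([-1.79879817e+02, -8.89635406e-03,  1.55662795e+02]), 'wrist_force': array([-0.24991347, -0.3108457 ,  0.08991172]), 'torque': array([-0.02006317, -0.02846069,  0.03240819]), 'grasp_force': 0.0, 'gripper_width': 0.9986744611071001}
scene [[398.50430025   0.         326.09197314]
 [  0.         398.50430025 201.10674998]
 [  0.           0.           1.        ]] [-0.02838851  0.          0.          0.          0.        ] [[ 0.31424697  0.94928433  0.01039681]
 [ 0.76706371 -0.24744244 -0.59193369]
 [-0.55934077  0.19398838 -0.8059196 ]] [-131.17401809 -343.78697429 1286.95950919]
side [[424.02556283   0.         317.8324131 ]
 [  0.         424.02556283 198.76739095]
 [  0.           0.           1.        ]] [-0.07359293  0.          0.          0.          0.        ] [[ 0.9993949   0.03360878  0.00896003]
 [ 0.03179612 -0.77831989 -0.62706232]
 [-0.01410103  0.62696778 -0.77891756]] [-453.45522117   15.54864523  994.10845483]
```

View pics/scene0.png

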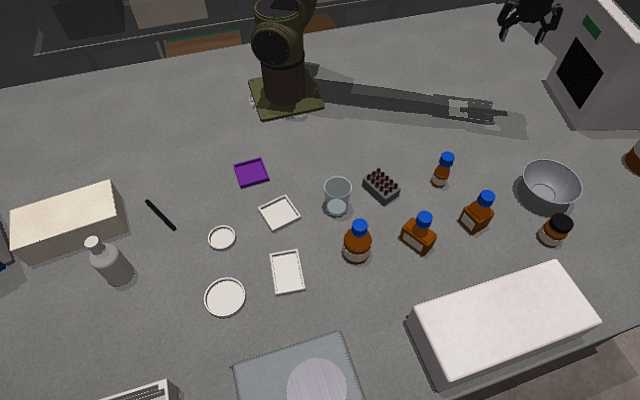

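View pics/side0.png

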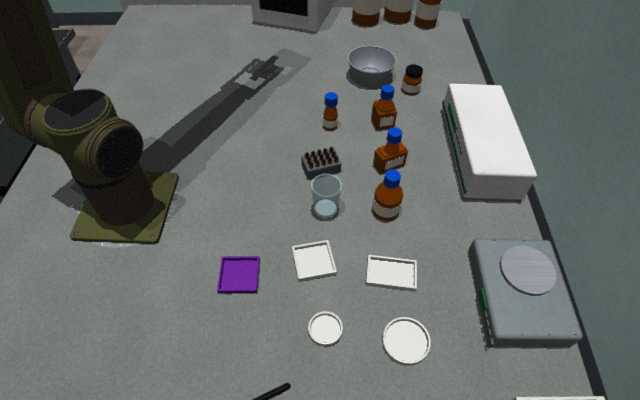

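Scene view: there are four blue caps, at (447,158) for small round, (486,198) and (424,218) for square and oblong, and (359,227) for large round. The black-capped bottle at (558,228) is a look-alike. White trays are at (221,237) small round, (225,297) large round, (279,212) square and (287,271) oblong. The purple tray at (251,172) is a decoy. The beaker is at (337,195) and the rack at (381,185). Next I'll crop closer.

```bash
python3 - <<'E'
import cv2
s=cv2.imread("pics/scene0.png"); d=cv2.imread("pics/side0.png")
cv2.imwrite("pics/c1.png",cv2.resize(s[145:270,335:505],None,fx=4.6,fy=4.6,interpolation=2))
cv2.imwrite("pics/c2.png",cv2.resize(s[190:320,200:310],None,fx=4.6,fy=4.6,interpolation=2))
cv2.imwrite("pics/c3.png",cv2.resize(d[80:225,290:420],None,fx=4,fy=4,interpolation=2))
E
```

```text
(no output)
```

View pics/c1.png

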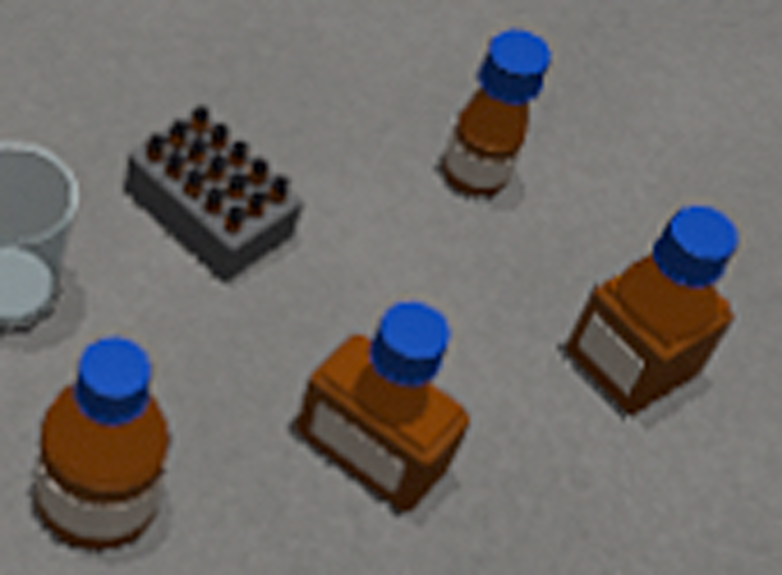

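View pics/c2.png

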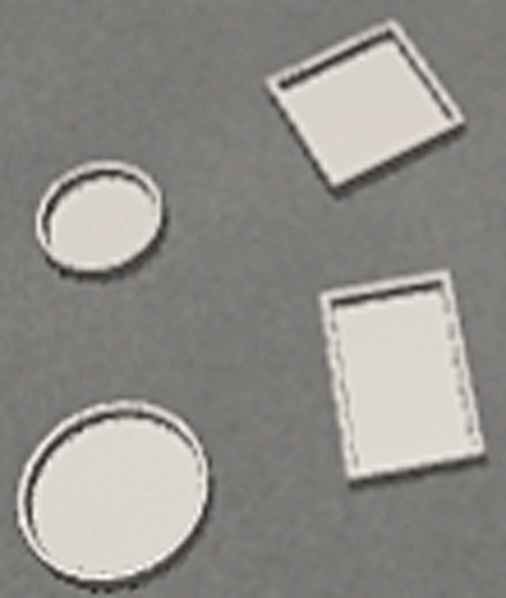

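View pics/c3.png

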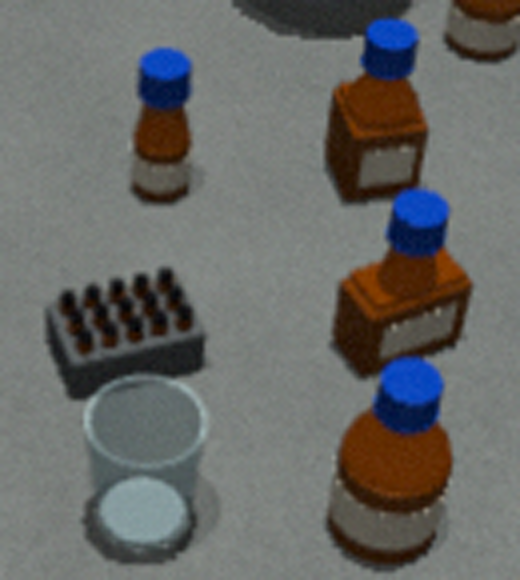

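Crops confirm the choice: oblong bottle cap at c1 (413,330), square (703,235), large (114,366), small (519,53); in c3 the caps are (420,210), (391,37), (411,381), (165,65). Trays in c2 are square (top right), small round (left), large round (bottom left) and oblong (right). Now I'll triangulate.

```bash
cat > h.py <<'E'
import numpy as np, cv2
from station import manip, planner, get_obs, cams
def ray(f,p):
    u=cv2.undistortPoints(np.array([[p]],float),f["camera_matrix"],np.array(f["D"],float))[0,0]
    R=np.array(f["R"]); return -R.T@np.array(f["t"]), R.T@np.array([u[0],u[1],1])
def onz(f,p,z):
    c,d=ray(f,p); return c+d*(z-c[2])/d[2]
def crop(p,off,s): return [(p[0]+.5)/s-.5+off[0],(p[1]+.5)/s-.5+off[1]]
def proj(f,X):
    return cv2.projectPoints(np.array(X,float).reshape(-1,3),cv2.Rodrigues(np.array(f["R"]))[0],np.array(f["t"],float),f["camera_matrix"],np.array(f["D"],float))[0][:,0]
E
python3 - <<'E'
from h import *
np.set_printoptions(precision=1,suppress=True)
S=cams.grab_frame("scene");D=cams.grab_frame("side")
H=dict(large=125,oblong=115,square=120,small=105)
a=dict(large=(114,366),oblong=(413,330),square=(703,234),small=(519,53))
b=dict(large=(411,381),oblong=(420,210),square=(391,37),small=(165,65))
for k in H: print(k,onz(S,crop(a[k],(335,145),4.6),H[k]),onz(D,crop(b[k],(290,80),4),H[k]))
def yaw(P,Q): d=Q-P; return np.degrees(np.arctan2(d[1],d[0])),np.hypot(d[0],d[1])
c1=lambda p,z=0:onz(S,crop(p,(335,145),4.6),z)
c2=lambda p,z=14:onz(S,crop(p,(200,190),4.6),z)
c3=lambda p,z=0:onz(D,crop(p,(290,80),4),z)
print("obl",yaw(c1((295,427)),c1((403,508))),yaw(c3((371,375)),c3((463,325))),"sq",yaw(c1((567,350)),c1((630,412))),yaw(c3((347,201)),c3((424,188))))
for n,q in dict(sq=[(265,83),(393,20),(466,125),(337,188)],ob=[(320,293),(449,270),(487,455),(350,478)]).items():
    P=[c2(p) for p in q]; print(n,np.mean(P,0),[yaw(P[i],P[(i+1)%4]) for i in range(4)])
for n,q in dict(small=[(37,220),(163,205),(100,160),(100,270)],large=[(18,500),(210,480),(120,400),(110,580)]).items():
    print(n,[c2(p) for p in q])
# blob check of white trays in both views
for f in (S,D):
    g=(f["pixels"].min(2)>170).astype(np.uint8); n,_,st,ce=cv2.connectedComponentsWithStats(g)
    for i in range(1,n):
        if 400<st[i,4]<2500: print(ce[i],st[i],onz(f,ce[i],7))
for k,p in dict(beakerbase=(15,285),rack1=(225,280)).items(): print(k,c1(p))
E
```

```text
large [611.4   8.9 125. ] [609.9   9.1 125. ]
oblong [630.5 155.1 115. ] [628.1 154.2 115. ]
square [626.  315.9 120. ] [622.  313.7 120. ]
small [478.8 297.8 105. ] [476.6 296.7 105. ]
obl (np.float64(28.053524552303116), np.float64(70.20335618840376)) (np.float64(36.57296936964932), np.float64(77.96459085588862)) sq (np.float64(15.255966565211333), np.float64(47.70269040534866)) (np.float64(16.460968759731582), np.float64(56.97754783936898))
sq [ 450.6 -135.3   14. ] [(np.float64(104.75354711494056), np.float64(80.56591215279876)), (np.float64(13.33085541037061), np.float64(83.31082960094726)), (np.float64(-76.94393999960748), np.float64(77.80134294571924)), (np.float64(-164.72978794114186), np.float64(80.98377748220045))]
ob [ 612.3 -158.4   14. ] [(np.float64(83.66758215448046), np.float64(66.20714406286011)), (np.float64(-5.787084663457888), np.float64(103.57934748042123)), (np.float64(-97.74039683493503), np.float64(65.8253165144785)), (np.float64(174.44727478825052), np.float64(101.96667710210782))]
small [array([ 470.3, -316.3,   14. ]), array([ 481.4, -252.2,   14. ]), array([ 443.3, -278.9,   14. ]), array([ 510. , -290.1,   14. ])]
large [array([ 621.6, -347.8,   14. ]), array([ 639.5, -259.6,   14. ]), array([ 585.2, -293. ,   14. ]), array([ 673.5, -313.2,   14. ])]
[621.5  19.1] [598   0  42  43 488] [ -53.9 1424.6    7. ]
[278.8 212.8] [258 195  42  35 713] [ 448.1 -135.8    7. ]
[221.5 237.3] [208 225  27  23 414] [ 475.5 -285.2    7. ]
[286.7 271.9] [ 270  249   35   45 1090] [ 612.7 -159.4    7. ]
[224.6 297.3] [ 204  277   41   39 1111] [ 630.  -304.6    7. ]
[313.2 259.9] [ 292  240   45   38 1133] [ 448.4 -134.     7. ]
[391.3 272.1] [ 367  255   50   33 1232] [ 612.4 -157.4    7. ]
[325.  328.2] [308 311  35  33 803] [ 476.9 -283.7    7. ]
[405.9 340.6] [ 383  317   48   46 1576] [ 629.8 -303.3    7. ]
beakerbase [471.1  14.2   0. ]
rack1 [504.1 127.7   0. ]
```

```bash
cat >> h.py <<'E'
def down(x,y,z,yaw): manip.goto([x,y,z],[180,0,yaw])
E
python3 - <<'E'
from h import *
import pickle
t=get_obs()["clock"]
down(560,235,330,110)
f=cams.grab_frame("wrist"); pickle.dump(f,open("w.pkl","wb")); print(get_obs()["clock"]-t)
cv2.imwrite("pics/w1.png",f["pixels"][:,:,::-1])
print(proj(f,[[629,155,115],[624,315,120],[629,155,0],[624,315,0]]))
E
```

```text
1.7750000000000001
[[360.50592992 259.14052291]
 [415.77966393 120.12415448]
 [353.0075838  224.56953269]
 [393.35064127 115.84772658]]
```

View pics/w1.png

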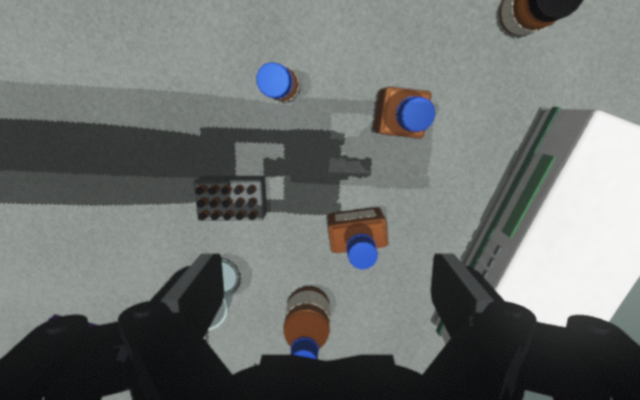

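The wrist view shows the oblong at (362,254) and the square at (417,114), both within about 6 px of prediction. I'll enlarge it for the yaws.

```bash
python3 - <<'E'
import cv2
s=cv2.imread("pics/w1.png")
cv2.imwrite("pics/w1c.png",cv2.resize(s[75:275,320:445],None,fx=3,fy=3,interpolation=2))
E
```

```text
(no output)
```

View pics/w1c.png

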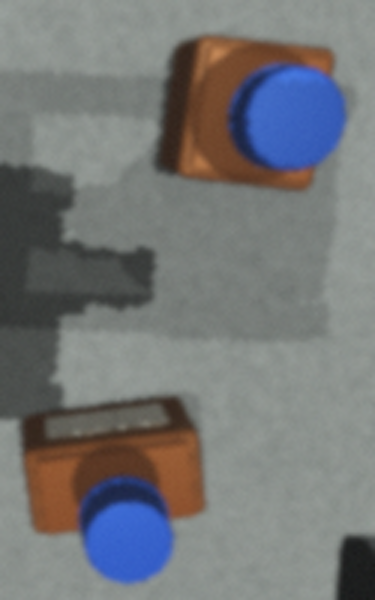

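```bash
python3 - <<'E'
from h import *
import pickle
f=pickle.load(open("w.pkl","rb"))
def yaw(p,q,z):
    d=onz(f,crop(q,(320,75),3),z)-onz(f,crop(p,(320,75),3),z); return np.degrees(np.arctan2(d[1],d[0])),np.hypot(*d[:2])
print(yaw((27,450),(197,430),75),yaw((22,415),(182,397),0))
print(yaw((203,38),(180,175),80),yaw((203,38),(333,50),80),yaw((180,175),(308,188),80))
print(onz(f,crop((128,538),(320,75),3),115),onz(f,crop((294,117),(320,75),3),120),onz(f,(273,80),105))
E
```

```text
(np.float64(27.154515370964866), np.float64(68.73899582029186)) (np.float64(26.77480799763217), np.float64(76.18498697078736))
(np.float64(-77.26349037803243), np.float64(48.55506564486754)) (np.float64(14.857303106653987), np.float64(46.88724395904436)) (np.float64(14.240787762682418), np.float64(47.915093789152905))
[628.62898656 161.50388348 115.        ] [623.20906076 321.28184809 120.        ] [477.80765831 302.52471145 105.        ]
```

```bash
cat >> h.py <<'E'
B=dict(large=(610.5,9,125,0),oblong=(629,154.7,115,27),square=(624,314.8,120,14.5),small=(477.7,297.3,105,0))
T=dict(large=(630,-304,0),oblong=(612.4,-158.3,-6.2),square=(449,-135,14),small=(476,-284.5,0))
def move(k):
    x,y,H,b=B[k]; X,Y,a=T[k]; zt=H-30
    yp=90+np.degrees(np.arctan2(y,x)); 
    yq=90+np.degrees(np.arctan2(Y,X)) if k in("large","small") else yp+a-b
    down(x,y,zt+70,yp)
    if manip.servo_line([x,y,zt],vel=90,threshold=8): print("touched going down",get_obs()["ee_pos"]); manip.servo_line([x,y,zt+70]); return False
    manip.close(); manip.hold(.2); o=get_obs(); print(k,"width",o["gripper_width"],"F",o["grasp_force"],o["ee_pos"])
    manip.servo_line([x,y,zt+145],vel=150); o=get_obs(); print("lifted",o["wrist_force"],o["gripper_width"])
    down(X,Y,zt+145,yq)
    manip.servo_line([X,Y,zt+24],vel=150)
    manip.hold(.2)
    r=manip.servo_line([X,Y,zt-2],vel=20,threshold=4); o=get_obs(); print("set",r,o["ee_pos"],o["ee_pos"][2]-zt,o["wrist_force"])
    manip.hold(.2); manip.gripper_open(); manip.servo_line([X,Y,zt+90],vel=150)
    print("clock",get_obs()["clock"]); return True
E
python3 - <<'E'
from h import *
move("large")
for n in("scene","side"):
    cv2.imwrite(f"pics/{n}1.png",cams.grab_frame(n)["pixels"][:,:,::-1])
s=cv2.imread("pics/scene1.png")[150:340,150:450];d=cv2.imread("pics/side1.png")[80:400,270:460]
cv2.imwrite("pics/after1.png",cv2.hconcat([cv2.resize(s,None,fx=1.5,fy=1.5*320/285),d]))
E
```

```text
large width 0.37552269523819926 F 59.8430997133255 [611.10478264   8.93392101  95.70339427]
lifted [-0.5539672  -0.03278483 -2.62442992] 0.379041787977253
set True [ 630.04531934 -303.999541     99.58162091] 4.581620914076524 [1.15111017 0.00998692 4.61006166]
clock 10.6167
```

View pics/after1.png

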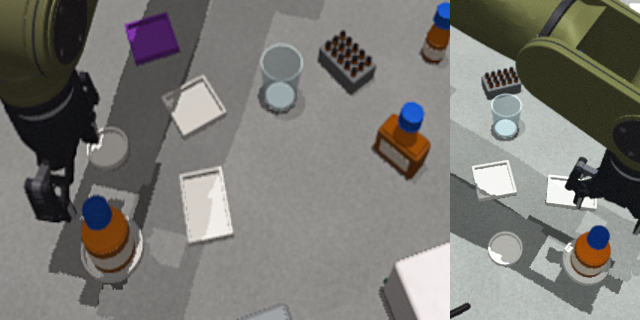

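The large bottle stands upright in its round tray (cap at (97,210) in the composite), and the set-down height matches the tray floor. On to the next one.

```bash
python3 - <<'E'
from h import *
for k in("oblong","square","small"):
    if not move(k): break
x,y=400,250; down(x,y,330,120)
for n in("scene","side"):
    cv2.imwrite(f"pics/{n}2.png",cams.grab_frame(n)["pixels"][:,:,::-1])
s=cv2.imread("pics/scene2.png")[140:330,190:420];d=cv2.imread("pics/side2.png")[140:380,270:450]
cv2.imwrite("pics/after2.png",cv2.hconcat([cv2.resize(s,(460,380)),cv2.resize(d,(285,380))]))
E
```

```text
oblong width 0.3793042804819647 F 59.57530438899994 [629.58256039 154.81533821  85.67119349]
lifted [-0.22345262  0.13446746 -2.27374598] 0.37978265599525995
set True [ 612.4379988  -158.27193491   89.54421689] 4.544216890254603 [-0.20113974 -0.92747625  5.17644809]
clock 19.9417
square width 0.3823645194857957 F 59.953667521476746 [624.57931154 315.07315948  90.75014616]
lifted [-0.71074341  0.69590376 -3.03307718] 0.37842736933822274
set True [ 449.03577532 -134.90451426   94.59029272] 4.590292719792771 [1.22311307 0.73181407 4.45616059]
clock 29.775
small width 0.3812164118752657 F 59.58722233772278 [478.22650788 297.56862157  75.61765844]
lifted [-1.10039813  0.02960099 -1.24937655] 0.37831632024306183
set True [ 475.99298753 -284.46365637   79.56732625] 4.56732624500394 [ 0.18927974 -0.05272288  4.20204407]
clock 39.8083
```

View pics/after2.png

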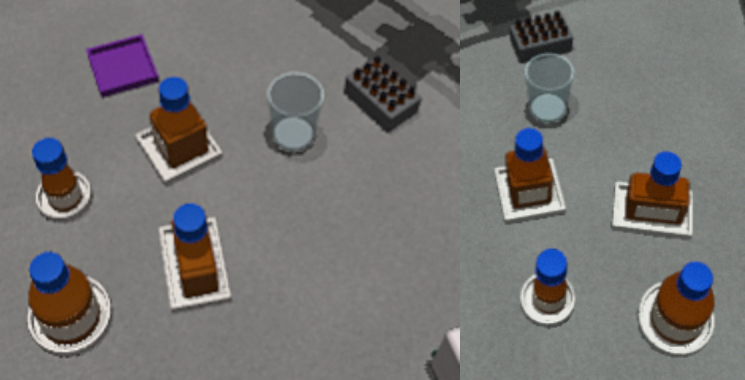

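All four bottles stand upright inside their trays. Each set-down came about 4 mm above its pick height, which matches the tray floor. The beaker and rack have not moved and the arm is clear.

```bash
python3 -c "
from station import close_job
print(close_job())"
```

```text
the job is handed in; nothing more can be done
None
```

I stood all four bottles upright in their matching white trays, with the beaker and vial rack untouched, and handed the job in at about 40 s of the allowed 109 s; the station returned no verdict.

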